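# Take the glazed flask out of the sloping vise and register it on the stop board

## Task

The red flask held in the sloping blue vise is finished. Slide the vise's moving jaw (the one with the yellow post) fully open while the flask stays in its place, lift the flask out, and set it gently upright on the plywood stop board, fitted snugly into the corner: one flat face flush against the long stop and its round edge touching the short stop. Leave the jaw open, and do not disturb or knock over anything else on the table.

Things in the scene. Friction and masses are not known exactly. Their poses are not given: they have to be found in the camera images.
- vise: Blue vise fixed to the table, base 150 x 210 mm, place varies. Origin on the table under the bed's middle, z up, y along the jaw travel. The aluminium bed, its middle 56 mm up, slopes 25 degrees, low towards -x (robot side). The flask stands on it between a fixed jaw (+y, 70 mm high above the bed) and the moving jaw (-y).
- rest_top (a point): Middle of the top edge of the vise's steel rest, a plate 60 mm wide, 12 mm thick, standing 34 mm above the bed on the flask's downhill side; it keeps the flask from sliding or toppling when the jaw is open.
- jaw_grip (a point): Middle of the moving jaw's yellow post: a cylinder 20 mm across, 40 mm long; this point is on its axis, 20 mm below its top, 85 mm above the bed. Axes of the bed: z along the post (the bed's normal, 25 degrees from vertical), x up the slope, y level, towards the flask (its middle 94 mm away when shut). The jaw opens along -y.
- jaw (a joint): Travel of the moving jaw in m: 0 shut on the flask (a rubber lip then reaches over the flask's shoulder), 0.045 fully open. Stiff (about 4 N); stays where it is left.
- flask: Red ceramic moon flask, about 0.35 kg. Origin at the middle of its underside, x through its thickness, y across, z up its neck. An upright disc 84 mm across, 36 mm thick, flat faces, centre 54 mm and top 96 mm above the origin; foot 36 x 60 x 20 mm; neck up to 112 mm, 31 mm wide. Front and back alike. In the vise it leans with the bed, x pointing up the slope.
- jig: Stop board fixed to the table, place varies. Origin on the table under it, z up. Plywood plate x -65 to 65, y -130 to 110 mm, top at 18 mm. Aluminium stops, 12 mm thick: the long one's face at x = 50 mm looks to -x, from y -40 to 90, 34 mm high above the plate; the short one's face at y = 90 mm looks to -y, from x -10 to 50, 70 mm high.
- jig_corner (a point): Point on the top of the plywood plate in the corner where the faces of the two stops meet; axes as the board's. The flask is home when its origin is at x = -18 mm, y = -42 mm, z = 0 from here, upright, its x axis along the board's x (either way round).
- test_bowl: Small blue bowl, 56 mm across, 30 mm high, standing on the free end of the stop board, loose. Leave it alone. Origin under its foot.
- slip_jar: Grey-brown jar of slip with a steel lid, 68 mm across, 85 mm high, behind. Leave it alone. Origin under it.
- glaze_bottle: Green bottle, 50 mm across, 120 mm high, behind. Leave it alone. Origin under it.
- bud_vase: Small clay-coloured vase, 68 mm across, 100 mm high, behind. Leave it alone. Origin under it.
- brush: Brush lying on the table between vise and board, along x. Leave it alone.
- cup: White cup, 80 mm across, 85 mm high, at the left side. Leave it alone. Origin under it.
- scraper: Flat scraper lying on the table at the right side. Leave it alone.
- jig_plate: The plywood plate of the stop board, 18 mm thick, same origin and axes as the stop board.
Not all that is in view belongs to the job. What is meant by the flask is not orange or purple, and is the smaller of those in its own colour.

How it is judged:
On the way, in this order (a step that is already met when the one before it is completed fails the run):
1. the jaw is slid fully open while the flask stays in its place in the vise (value of joint jaw above 0.035 m and distance of flask from where it was at the start of the episode below 0.012 m), for 0.2 s.
2. the flask is lifted clear of the vise (distance of flask from where it was at the start of the episode above 0.09 m), for 0.1 s.
At the end, for the whole second after the job is handed in: The flask stands released, upright (within 0.06 rad) and still on the plywood plate, square to it (within 0.07 rad), its flat face within 3.5 mm of the long stop and its round edge within 3.5 mm of the short stop; the jaw is open by more than 35 mm (x of flask in the frame of jig_corner between -0.0215 and -0.015 m and y of flask in the frame of jig_corner between -0.0455 and -0.038 m and z of flask in the frame of jig_corner between -0.003 and 0.003 m and angle between flask's own z axis and vertical below 0.06 rad and angle between the x axis of flask and the x axis of jig, either way round below 0.07 rad and linear speed of flask below 0.01 m/s and value of joint jaw above 0.035 m); the robot touches nothing.
It fails at once if the flask is dropped (falls out of the fingers, faster than 0.4 m/s, as from 8 mm or more) (linear speed of flask above 0.4 m/s and contact force between the fingers and flask below 0.5 N).
It fails at once if the flask is slammed down on the board (over 150 N) (contact force between flask and jig_plate above 150 N).
It fails at once if the flask is tipped over (its axis more than 1.0 rad from vertical) (angle between flask's own z axis and vertical above 1 rad).
It fails at once if a bystander is moved by more than 25 mm (distance of any of test_bowl, slip_jar, glaze_bottle, bud_vase, brush, cup, scraper from where it was at the start of the episode above 0.025 m).
It also fails if it takes over 69 s, if anything falls off the work surface, if the arm or the gripper's body presses on something with over 40 N, if the wrist force passes 120 N, or if a joint passes its speed limit or range.

## Robot

A 6-joint arm with a two-finger parallel gripper is mounted at the origin on the work surface. World frame = base frame: x ahead of the robot, y to its left, z up, the work surface at z = 0. Lengths are in m, angles in rad, forces in N, time in s.
With the tool pointing down it reaches from about 0.375 to 0.925 m from the base axis. Payload 5.7 kg.
Tool frame: the origin (TCP) lies at the centre of the arm's flange, where the gripper is bolted on; the fingertips stand 182 mm ahead of it and the grasp point (between the pads) lies 163 mm ahead of it (ctrl.finger_overhang is the distance from the TCP to the fingertips, in m); x points along the fingers, y is the direction in which the jaws open and shut, and the axes are right-handed (so a half turn about x gives the same grasp; the last joint's range is limited). The gripper opens to 88 mm and grips with 3 to 60 N. Pads are 20 mm wide; open, the fingers measure 115 mm over their backs; the gripper's body (75 mm by 178 mm) begins 61 mm behind the grasp point.
Start: joints at [-1.377, 0.359, 1.51, -0, 1.272, -0.115], TCP at [0.182, -0.572, 0.405] pointing down, gripper open.
Joint ranges: [-2.97, 2.97], [-1.01, 2.36], [0.21, 2.38], [-0.96, 4.11], [0.2, 2.71], [-2.98, 2.98]. Speed limits (rad/s): [2.39, 2.39, 3.14, 3.14, 3.14, 3.14].

## Interface

Orientations are given as a unit quaternion [w, x, y, z].
In Python, from bench import ctrl gives the robot as it stands.
- The arm moves only by the shell command python3 -m handwheel 'ROWS' [FORCE]. ROWS is JSON, one flat list of numbers, 5 for each row, row after row: the shift along the tool's x, y, z scaled (see below), then the turn about the tool's x scaled (see below), then the gripper's target within -1 to 1 (fully open at 1, half-way at 0, shut at -1). A call has 1 to 20 rows; each row shifts and turns the commanded pose from where the row before left it, along the tool's axes as they then stand; what a row does not reach is not made up. The controller multiplies each number of a shift by 0.02 m and each number of a turn by 5 degrees. A row lasts 1/10 s, in which the tool goes at most 50 mm and 8.59 degrees, less where a joint would pass 70% of its speed; a pose out of reach is approached as far as the arm can. A call with a number of a shift or a turn outside -1 to 1 is refused whole. A call with a gripper value outside its range is refused whole. The fingers move at their own pace and stop on an object; FORCE is the grip in N (left out, the last holds). Time passes only in rows, so rows that do not move let the fingers close. It gives the time, the measured TCP pose, the force and the opening at its end, in the units of the state.
- ctrl.get_state(): the state, without advancing time (a new reading comes with each control period).
- ctrl.read_camera(name): name is "scene" or "top" or "wrist"; returns (picture, depth): 420x560x3 uint8, red, green, blue; 420x560 float32, m along the optical axis (not along the pixel's ray), 0 where there is no reading.
- ctrl.calibration(name): a dict with "fx", "fy", "cx", "cy" (pixels), "extrinsics" (4x4, takes a point from world to camera coordinates). Camera axes: x right, y down, z forward; pixel columns grow to the right and rows downward; lengths in m; the calibration is good to about 2 mm. A picture is of the moment at which its call begins: read the wrist's pose just before it. calibration takes no time and is no camera call; for the wrist camera it gives the pose at the moment of the call.
- ctrl.hand_in(): hands the job in, once; it reports no verdict.
The state is a dict: "time": time; "joint_positions": joint angles; "qd": joint speeds; "joint_torque": joint torques, N m; "tool_pos": TCP position; "ee_rot": TCP orientation; "force": force on the tool from outside, world axes, zero at the start; "torque": the same for the moment, N m; "finger_gap": opening from 0.0 (shut) to 1.0 (fully open).
Only numpy, scipy, OpenCV 4.12 (cv2) and the standard library are available. Lean on these libraries where they do the work, as an engineer would, in place of code of your own. Each camera call takes 0.05 s, during which the arm holds its last target.

## Working session

There is one attempt and no reset: what is moved stays moved. The work goes in short steps, Python scripts to look and compute and a shell command to move; the robot and the scene stay as the last step left them, time stands still between calls to the robot, and variables do not carry over. Pictures are saved under pics/ and viewed, and the job is handed in when it is done.

```bash
ls; mkdir -p pics; python3 - <<'E'
from bench import ctrl
import cv2,numpy as np
s=ctrl.get_state();print({k:np.round(v,3).tolist() for k,v in s.items()}, ctrl.finger_overhang)
for n in ["scene","top","wrist"]:
    p,d=ctrl.read_camera(n); cv2.imwrite(f"pics/{n}0.png",p[:,:,::-1]); np.savez(f"{n}0.npz",p=p,d=d,**{k:np.array(v) for k,v in ctrl.calibration(n).items()})
    c=ctrl.calibration(n);print(n,c["fx"],c["cx"],c["cy"],np.round(c["extrinsics"],3).tolist())
E
```

```text
pics
{'time': 0.0, 'joint_positions': [-1.377, 0.359, 1.511, -0.0, 1.272, -0.115], 'qd': [0.001, 0.0, -0.001, 0.0, 0.001, 0.0], 'joint_torque': [-0.002, -51.538, -27.073, 0.067, 0.035, -0.0], 'tool_pos': [0.182, -0.571, 0.404], 'ee_rot': [-0.108, -0.699, -0.109, 0.699], 'force': [-0.441, 0.167, 0.126], 'torque': [-0.031, 0.024, 0.027], 'finger_gap': 1.0} 0.182
scene 424.1297161772935 275.5189112223228 217.27363169770481 [[-0.143, 0.99, 0.001, 0.067], [0.806, 0.118, -0.58, -0.298], [-0.574, -0.082, -0.815, 1.555], [0.0, 0.0, 0.0, 1.0]]
top 538.180033943832 275.3152618039763 215.62376263665334 [[-0.011, -1.0, -0.002, -0.005], [-0.994, 0.011, -0.105, 0.485], [0.105, 0.001, -0.994, 1.779], [0.0, 0.0, 0.0, 1.0]]
wrist 313.3165400120195 272.3392850794607 206.29899693081305 [[0.304, -0.953, -0.002, -0.599], [-0.909, -0.291, 0.299, -0.036], [-0.285, -0.089, -0.954, 0.392], [0.0, 0.0, 0.0, 1.0]]
```

View pics/scene0.png

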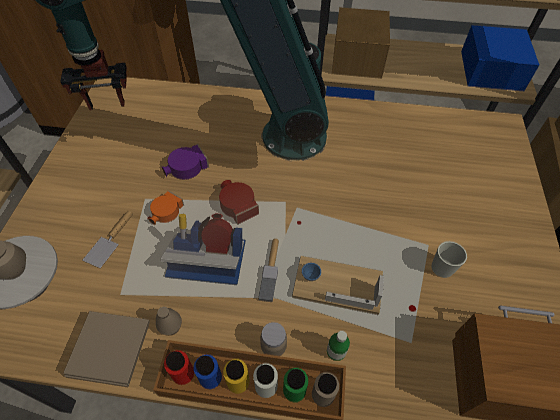

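View pics/top0.png

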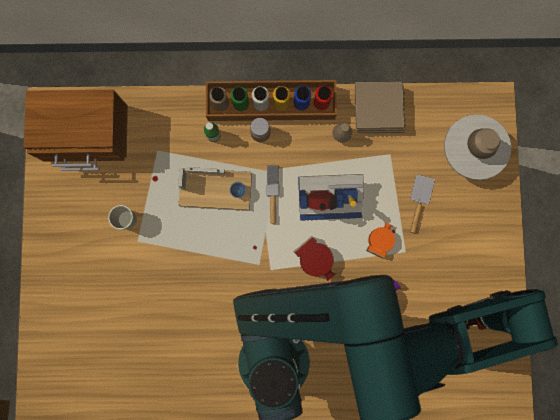

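View pics/wrist0.png

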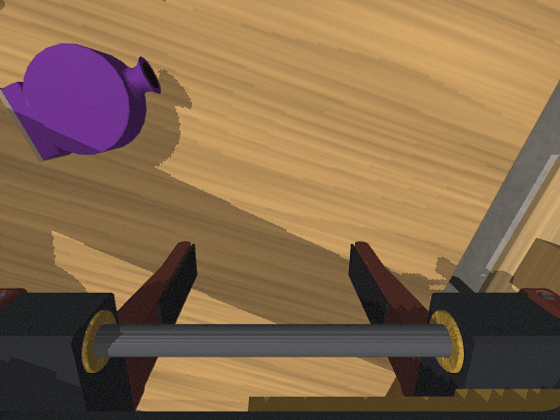

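The candidates for the flask in the scene picture are:
- the small red one in the vise (217,235)
- the large red one lying down (238,200)
- orange (165,207)
- purple (185,162)

By the description it's the one in the vise. I'll check it in a close crop.

```bash
cat > h.py <<'E'
import numpy as np,cv2
from bench import ctrl
def load(n): return np.load(n+".npz")
def snap(n,tag):
    c=ctrl.calibration(n); p,d=ctrl.read_camera(n)
    cv2.imwrite(f"pics/{tag}.png",p[:,:,::-1]); np.savez(tag+".npz",p=p,d=d,**{k:np.array(v) for k,v in c.items()})
def crop(tag,u0,v0,u1,v1,s,out):
    p=load(tag)["p"][v0:v1,u0:u1,::-1]; cv2.imwrite(f"pics/{out}.png",cv2.resize(p,None,fx=s,fy=s,interpolation=cv2.INTER_CUBIC))
def pix(tag,u,v,r=0):
    z=load(tag); d=z["d"][int(round(v))-r:int(round(v))+r+1,int(round(u))-r:int(round(u))+r+1]; d=np.median(d[d>0]) if (d>0).any() else np.nan
    return pd(z,u,v,d)
def pd(z,u,v,d):
    E=z["extrinsics"]; c=np.array([(u-z["cx"])/z["fx"]*d,(v-z["cy"])/z["fy"]*d,d]); return E[:3,:3].T@(c-E[:3,3])
def ray(tag,u,v,zz):
    z=load(tag);E=z["extrinsics"];R=E[:3,:3];o=-R.T@E[:3,3];w=R.T@np.array([(u-z["cx"])/z["fx"],(v-z["cy"])/z["fy"],1]);return o+w*(zz-o[2])/w[2]
def proj(tag,P):
    z=load(tag);E=z["extrinsics"];c=E[:3,:3]@np.array(P)+E[:3,3];return c[0]/c[2]*z["fx"]+z["cx"],c[1]/c[2]*z["fy"]+z["cy"]
def cloud(tag):
    z=load(tag);d=z["d"];v,u=np.mgrid[:420,:560];c=np.stack([(u-z["cx"])/z["fx"]*d,(v-z["cy"])/z["fy"]*d,d],-1);E=z["extrinsics"];P=(c-E[:3,3])@E[:3,:3];P[d<=0]=np.nan;return P
def tool():
    from scipy.spatial.transform import Rotation as Ro
    s=ctrl.get_state();w=s["ee_rot"];R=Ro.from_quat([w[1],w[2],w[3],w[0]]).as_matrix();return np.array(s["tool_pos"]),R
E
python3 - <<'E'
from h import *
crop("scene0",120,180,290,300,4.6,"c1"); crop("top0",280,150,420,255,5.5,"c2"); crop("top0",160,150,290,220,6,"c3")
print(tool())
for n,u,v in [("vise mid",332,198),("flask",320,200),("post",352,202),("jig",215,190),("bowl",238,190)]: print(n,np.round(pix("top0",u,v),3))
E
```

```text
(array([ 0.18228928, -0.57134288,  0.40397983]), array([[-2.72308433e-04,  3.03913786e-01, -9.52699499e-01],
       [ 1.44060933e-03, -9.52698427e-01, -3.03913856e-01],
       [-9.99998925e-01, -1.45522609e-03, -1.78393219e-04]]))
vise mid [ 0.525 -0.189  0.148]
flask [ 0.519 -0.151  0.152]
post [ 0.511 -0.25   0.159]
jig [0.573 0.191 0.031]
bowl [0.572 0.114 0.03 ]
```

View pics/c1.png

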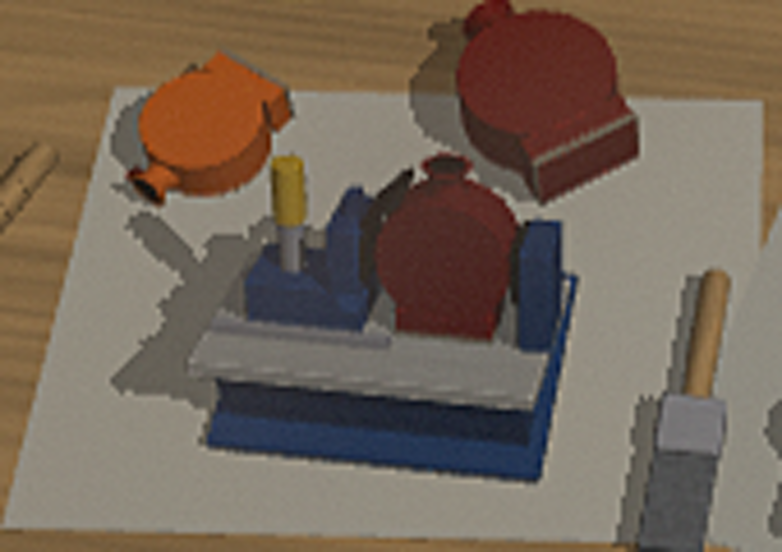

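View pics/c2.png

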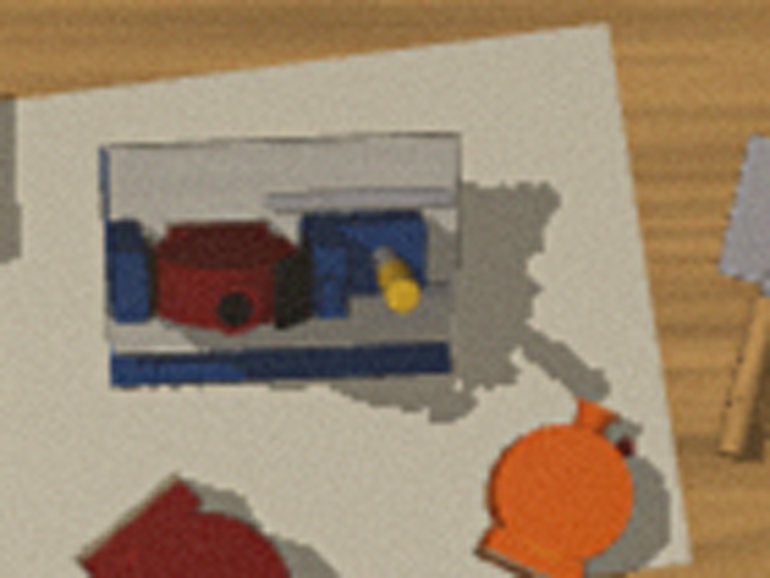

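View pics/c3.png

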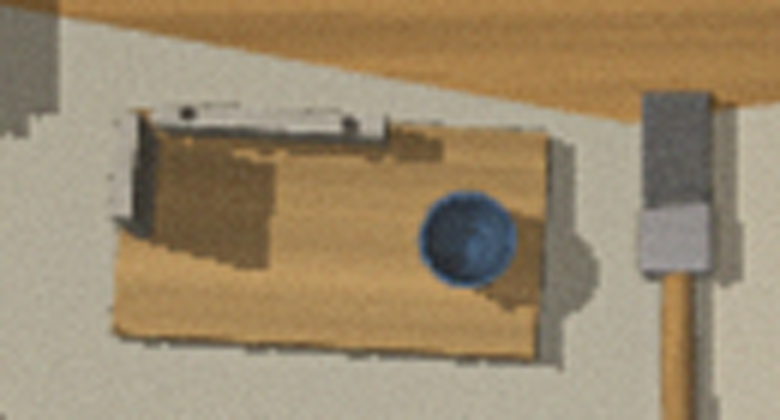

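The crop confirms it: the smaller red flask stands between the vise jaws, at about (447,250) in c1. The yellow post is at (288,190). The vise yaw is about +2.4° and the jig yaw about −3.1°. Next I turn the tool and move above the vise for a closer look.

```bash
python3 -m handwheel '[-1,0,0,1,1, -1,0,0,1,1, -1,0,0,1,1]'; python3 -m handwheel '[0,-1,-0.8,0,1, 0,-1,-0.8,0,1, 0,-1,-0.8,0,1, 0,-1,-0.8,0,1, 0,-1,-0.8,0,1, 0,-1,-0.8,0,1, 0,-1,-0.8,0,1, 0,-1,-0.8,0,1, 0,-1,-0.8,0,1, 0,-1,-0.8,0,1, 0,-1,-0.8,0,1, 0,-1,-0.8,0,1, 0,-1,-0.8,0,1, 0,-1,-0.8,0,1, 0,-1,-0.8,0,1, 0,-1,-0.8,0,1, 0,-1,-0.8,0,1, 0,-1,-0.8,0,1]'; python3 -m handwheel '[0,0,0,0,0, 0,0,0,0,0]'
python3 - <<'E'
from h import *
print(tool()); snap("wrist","w1"); print(ctrl.calibration("wrist")["extrinsics"])
E
```

```text
time: 0.45
tool_pos: [0.1823, -0.5714, 0.4648]
ee_rot: [-0.015, -0.707, -0.016, 0.707]
force: [-0.3, -0.1, -1.2]
finger_gap: 0.999
time: 2.25
tool_pos: [0.4535, -0.1975, 0.4645]
ee_rot: [-0.017, -0.707, -0.017, 0.707]
force: [1.1, 0.2, -0.6]
finger_gap: 1.001
time: 2.45
tool_pos: [0.453, -0.1983, 0.4644]
ee_rot: [-0.017, -0.707, -0.017, 0.707]
force: [-0.5, -0.0, 0.0]
finger_gap: 0.86
(array([ 0.45304568, -0.19828081,  0.46442031]), array([[-8.15441561e-04,  4.85379556e-02, -9.98821006e-01],
       [-8.47570330e-05, -9.98821338e-01, -4.85379025e-02],
       [-9.99999664e-01,  4.50772819e-05,  8.18594364e-04]]))
[[ 4.75215786e-02 -9.98870088e-01 -4.97134850e-04 -2.19901498e-01]
 [-9.52903627e-01 -4.54839399e-02  2.99843107e-01  3.68643332e-01]
 [-2.99526922e-01 -1.37752962e-02 -9.53988398e-01  5.81733613e-01]
 [ 0.00000000e+00  0.00000000e+00  0.00000000e+00  1.00000000e+00]]
```

View pics/w1.png

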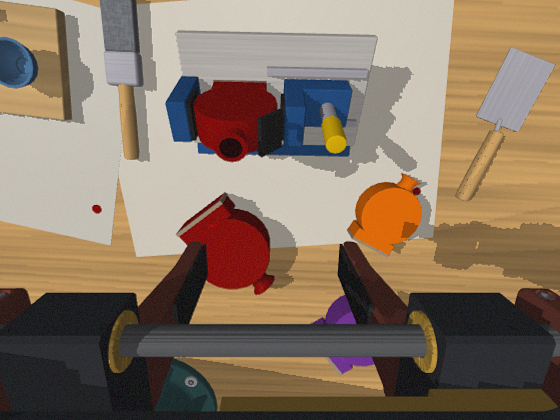

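```bash
python3 - <<'E'
from h import *
crop("w1",150,15,400,175,3.2,"c4")
z=load("w1");E=z["extrinsics"];print("cam",-E[:3,:3].T@E[:3,3])
for n,u,v in [("bed TL",180,35),("bed TR",374,40),("bedL mid",190,60),("bed R mid",300,60),("posttop",336,143),("neck rim",231,150),("table",100,180),("table R",520,200),("fixedjaw top",183,115)]: print(n,np.round(pix("w1",u,v,1),4))
P=cloud("w1"); hsv=cv2.cvtColor(z["p"],cv2.COLOR_RGB2HSV)
b=(slice(15,175),slice(150,400))
H=hsv[b];Q=P[b]
ye=(H[...,0]>20)&(H[...,0]<35)&(H[...,1]>180)&(H[...,2]>100)
q=Q[ye];q=q[np.isfinite(q[:,0])];print("yellow",len(q),np.nanmin(q,0),np.nanmax(q,0),np.median(q,0))
re=((H[...,0]<6)|(H[...,0]>174))&(H[...,1]>150)
q=Q[re];q=q[q[:,2]>0.03];print("red",len(q),np.nanmin(q,0),np.nanmax(q,0))
E
```

```text
cam [ 0.53621068 -0.19433323  0.44428409]
bed TL [ 0.6032 -0.0954  0.0826]
bed TR [ 0.6083 -0.2961  0.0829]
bedL mid [ 0.5813 -0.1024  0.0722]
bed R mid [ 0.5869 -0.2216  0.0737]
posttop [ 0.5082 -0.2542  0.1514]
neck rim [ 0.4978 -0.1583  0.1567]
table [0.4245 0.0502 0.0005]
table R [ 4.242e-01 -5.657e-01 -1.000e-04]
fixedjaw top [ 0.5252 -0.1065  0.1228]
yellow 667 [ 0.49924012 -0.26412459  0.1188183 ] [ 0.53137916 -0.24430638  0.15559709] [ 0.51518909 -0.25236301  0.14834483]
red 4462 [ 0.48680346 -0.19777218  0.05905399] [ 0.56264055 -0.10966199  0.16456219]
```

View pics/c4.png

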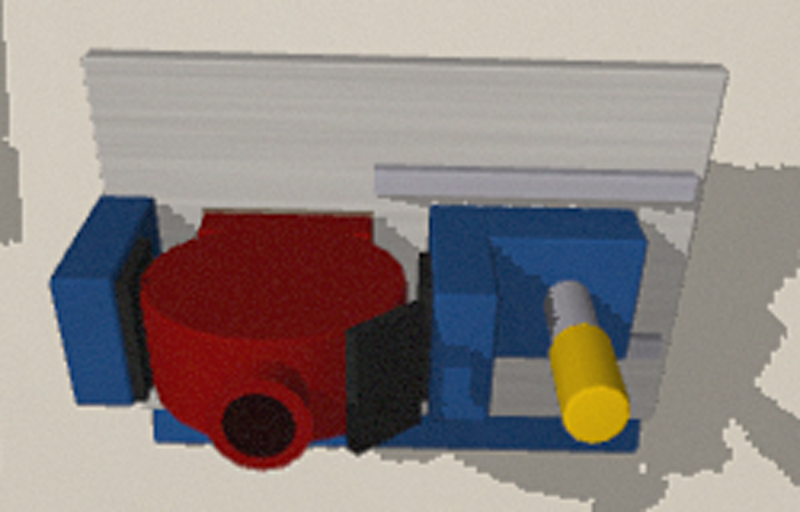

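```bash
python3 - <<'E'
from h import *
P=cloud("w1")
q=P[36:58,200:350].reshape(-1,3);q=q[np.isfinite(q[:,0])]
m=np.median(q,0)
u,s,vt=np.linalg.svd(q-q.mean(0));n=vt[2]*np.sign(vt[2][2]);print("n",n,"tilt",np.degrees(np.arccos(n[2])),"yaw from n",np.degrees(np.arctan2(-n[1],-n[0])),"rms",np.std((q-q.mean(0))@n))
# upper edge line by depth jump
pts=[]
for uu in range(190,366,4):
    col=P[20:50,uu,2]; v=np.argmax(col>0.06)+20; pts.append(P[v,uu])
pts=np.array(pts);a=np.polyfit(pts[:,1],pts[:,0],1);print("edge",a,np.degrees(np.arctan(-a[0])),pts[:,2].mean())
print("neck ctr",ray("w1",231.9,147.8,.1575),"post top",ray("w1",336.6,144,.151))
# 2D pixel-edge yaw
A=ray("w1",150+85/3.2,15+52/3.2,.0877);B=ray("w1",150+727/3.2,15+68/3.2,.0877);print(A,B,np.degrees(np.arctan2(-(A-B)[0],(A-B)[1])),np.linalg.norm(A-B))
E
```

```text
n [-0.42078278 -0.01304736  0.90706759] tilt 24.896791289237086 yaw from n 1.7760220024364812 rms 0.0008040348466131748
edge [-0.02740655  0.60609905] 1.5698865313437764 0.07631714523573806
neck ctr [ 0.49988897 -0.15923624  0.1575    ] post top [ 0.50724561 -0.25497796  0.151     ]
[ 0.60552292 -0.09343073  0.0877    ] [ 0.6108719  -0.29745537  0.0877    ] 1.5017980406478766 0.20409475015693
```

Vise yaw is about 1.6°, tilt 24.9° (25° expected). The post-to-neck distance is 96 mm against 94 given, and the heights agree. Next I move over the post.

```bash
python3 - <<'E'
from h import *
P=cloud("w1")
for c in [(440,300),(465,300),(490,300),(465,360),(380,360),(350,440),(460,230)]: print(c,np.round(P[int(15+c[1]/3.2),int(150+c[0]/3.2)],4))
E
python3 -m handwheel '[0,0.725,-0.725,0.24,-0.18, 0,0.725,-0.725,0,-0.18, 0,0.725,-0.725,0,-0.18, 0,0.725,-0.725,0,-0.18, 1,0,0,0,-0.18, 1,0,0,0,-0.18, 1,0,0,0,-0.18, 1,0,0,0,-0.18, 0,0,0,0,-0.18]'
python3 - <<'E'
from h import *
print(tool()); snap("wrist","w2")
E
```

```text
(440, 300) [ 0.5367 -0.2081  0.1323]
(465, 300) [ 0.5371 -0.2157  0.132 ]
(490, 300) [ 0.5374 -0.2232  0.1327]
(465, 360) [ 0.5197 -0.2167  0.1349]
(380, 360) [ 0.519  -0.191   0.1442]
(350, 440) [ 0.4943 -0.1831  0.1355]
(460, 230) [ 0.5595 -0.2151  0.0866]
time: 3.4
tool_pos: [0.5112, -0.2551, 0.3819]
ee_rot: [-0.008, -0.705, -0.01, 0.709]
force: [-0.2, -0.9, 0.1]
finger_gap: 0.411
(array([ 0.51118806, -0.25512837,  0.3819459 ]), array([[-0.00502883,  0.02452375, -0.9996866 ],
       [ 0.00290207, -0.99969467, -0.02453855],
       [-0.99998314, -0.00302457,  0.00495612]]))
```

View pics/w2.png

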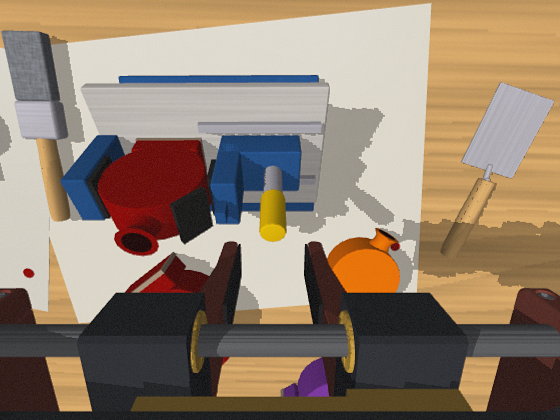

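```bash

python3 -m handwheel '[1,0,0,0,-0.3, 1,0,0,0,-0.3, 0.8,0,0,0,-0.3, 0.4,0,0,0,-0.3, 0,0,0,0,-0.3,0,0,0,0,-0.3]'
python3 - <<'E'
from h import *
print(tool(),ctrl.get_state()["force"]); snap("wrist","w3")
E
```

```text
time: 4.05
tool_pos: [0.5132, -0.2551, 0.3217]
ee_rot: [0.009, 0.707, 0.009, -0.707]
force: [0.4, 1.0, 1.0]
finger_gap: 0.35
(array([ 0.51322291, -0.25511247,  0.32168726]), array([[ 1.18997560e-03,  2.57726143e-02, -9.99667123e-01],
       [-7.42487463e-04, -9.99667532e-01, -2.57735087e-02],
       [-9.99999016e-01,  7.72910153e-04, -1.17044413e-03]])) [0.35057215 0.97106391 1.02638826]
```

View pics/w3.png

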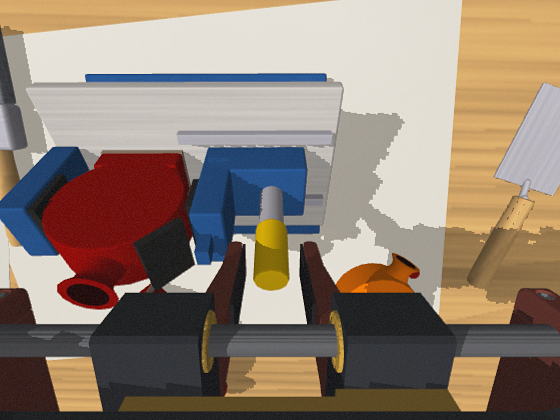

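The post (271,265) sits midway between the fingertips (243 and 305). I'll go 4 mm lower, then close.

```bash

python3 -m handwheel '[0.2,0,0,0,-0.3, 0,0,0,0,-1, 0,0,0,0,-1,0,0,0,0,-1,0,0,0,0,-1,0,0,0,0,-1]' 30
python3 -m handwheel '[0,0.3,0,0,-1, 0,0.4,0,0,-1, 0,0.4,0,0,-1,0,0.4,0,0,-1,0,0,0,0,-1]' 30
python3 - <<'E'
from h import *
print(tool(),ctrl.get_state()["force"]); snap("wrist","w4")
E
```

```text
time: 4.7
tool_pos: [0.5129, -0.2546, 0.3168]
ee_rot: [0.009, 0.707, 0.009, -0.707]
force: [0.2, 0.5, 1.4]
finger_gap: 0.221
time: 5.2
tool_pos: [0.5138, -0.2863, 0.3168]
ee_rot: [0.01, 0.707, 0.008, -0.707]
force: [-0.1, -0.1, 3.6]
finger_gap: 0.22
(array([ 0.51378158, -0.28627441,  0.31682162]), array([[ 4.01436740e-04,  2.53917901e-02, -9.99677496e-01],
       [-1.66346692e-03, -9.99676176e-01, -2.53924246e-02],
       [-9.99998536e-01,  1.67312390e-03, -3.59068342e-04]])) [-0.11607884 -0.05873237  3.64602495]
```

View pics/w4.png

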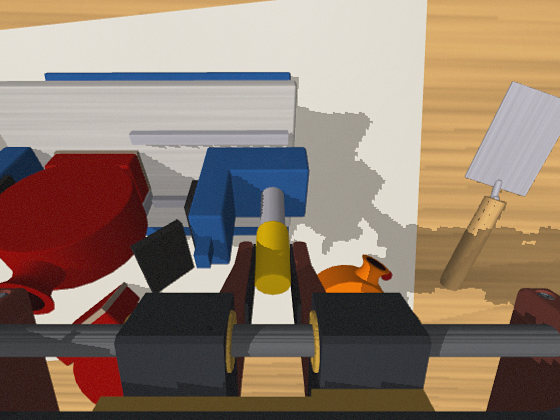

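The jaw has moved about 32 mm and the flask still stands. I'll pull it the rest of the way.

```bash

python3 -m handwheel '[0,0.3,0,0,-1, 0,0.2,0,0,-1, 0,0.1,0,0,-1,0,0,0,0,-1]' 30
python3 -m handwheel '[0,0.1,0,0,-1,0,0,0,0,-1]' 30
python3 - <<'E'
from h import *
print(tool()[0],ctrl.get_state()["force"]); snap("scene","s4")
crop("s4",120,170,290,300,4.6,"c5")
E
```

```text
time: 5.65
tool_pos: [0.5141, -0.2967, 0.3168]
ee_rot: [0.009, 0.707, 0.009, -0.707]
force: [0.6, 3.1, 5.3]
finger_gap: 0.219
time: 5.85
tool_pos: [0.5141, -0.2973, 0.3167]
ee_rot: [0.008, 0.707, 0.01, -0.707]
force: [-0.1, 8.8, 8.0]
finger_gap: 0.217
[ 0.51405126 -0.29730667  0.31674951] [-0.10608247  8.79937354  8.00708174]
```

View pics/c5.png

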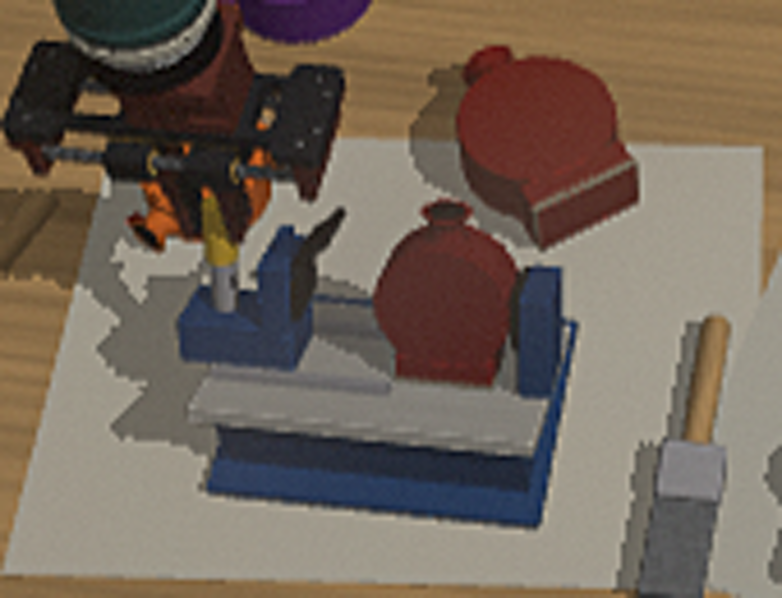

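The jaw has reached its stop: the force rose to 8.8 N and it travelled about 43 mm. The flask is unmoved. I'll release the post, rise, and shift above the neck.

```bash

python3 -m handwheel '[0,0,0,0,-0.3,0,0,0,0,-0.3,0,0,0,0,-0.3,-0.5,0,0,0,-0.3,-1,0,0,0,-0.3,-1,0,0,0,-0.3,-1,0,0,0,-0.3,-1,0,0,0,-0.3,0,-1,0.05,0,0.2,0,-1,0.05,0,0.2,0,-1,0.05,0,0.2,0,-1,0.05,0,0.2,0,-1,0.05,0,0.2,0,-1,0.05,0,0.2,0,-0.9,0.05,0,0.2,0,0,0,0,0.2]' 30
python3 - <<'E'
from h import *
print(tool(),ctrl.get_state()["force"]); snap("wrist","w5");snap("top","t5")
crop("w5",150,100,400,300,3.2,"c6"); crop("t5",280,150,420,255,5.5,"c7")
E
```

```text
time: 7.5
tool_pos: [0.5027, -0.158, 0.4062]
ee_rot: [-0.01, -0.706, -0.011, 0.708]
force: [0.6, 0.1, -0.6]
finger_gap: 0.601
(array([ 0.50271888, -0.15796302,  0.40615612]), array([[-0.00156261,  0.02881222, -0.99958362],
       [ 0.00142521, -0.99958376, -0.02881445],
       [-0.99999776, -0.00146965,  0.00152089]])) [ 0.64599775  0.14594405 -0.64957292]
```

View pics/c6.png

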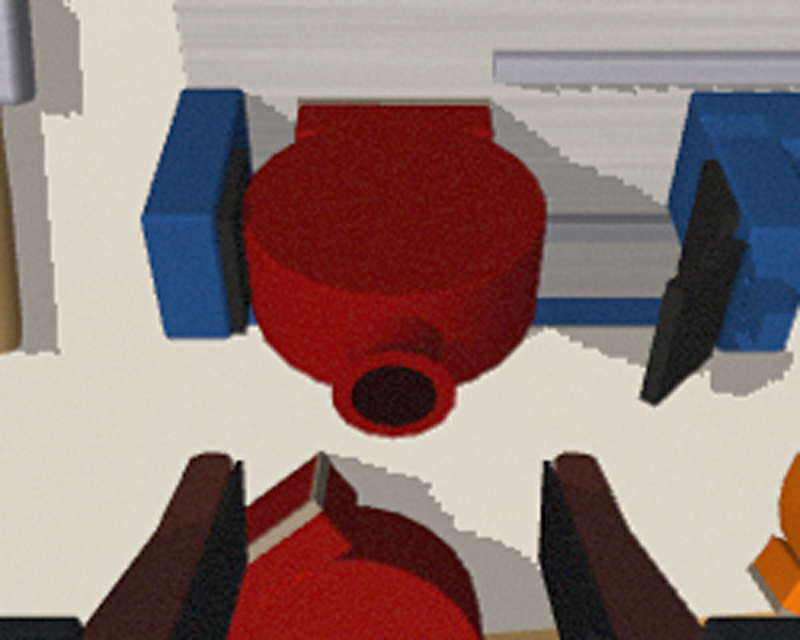

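View pics/c7.png

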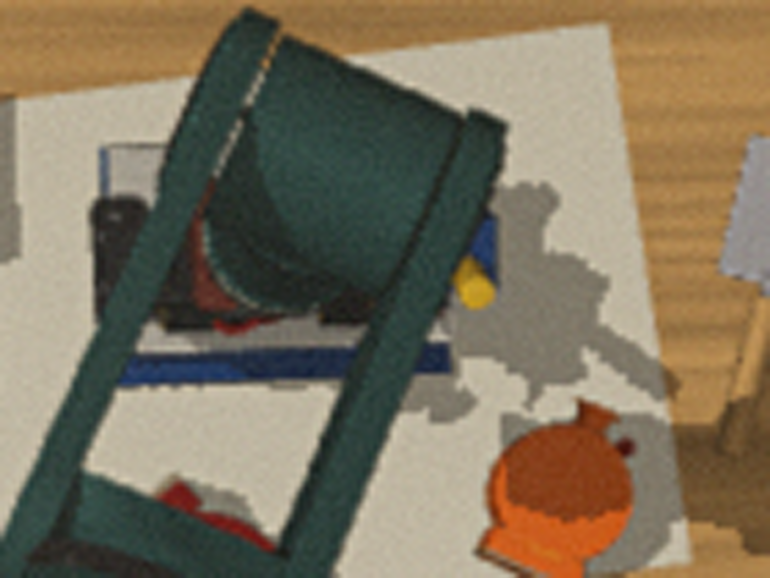

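```bash
python3 - <<'E'
from h import *
print(ray("w5",273.1,223.1,.157))
for c in [(394,428),(340,394),(448,394),(394,358)]: print(np.round(pix("w5",150+c[0]/3.2,100+c[1]/3.2,0),4))
E
```

```text
[ 0.5000799  -0.15818906  0.157     ]
[ 0.4892 -0.1585  0.1523]
[ 0.5001 -0.1451  0.1581]
[ 0.5008 -0.1713  0.158 ]
[ 0.5115 -0.1579  0.1634]
```

The neck lip is centred at (0.500, −0.158, 0.158), as expected. I'll descend to the neck, grip and lift slowly.

```bash

python3 -m handwheel '[1,0,0,0,0.1,1,0,0,0,0.1,1,0,0,0,0.1,0.5,0,0,0,0.1,0.3,0,0,0,0.1,0.15,0,0,0,0.1,0,0,0,0,0.1,0,0,0,0,0.1]' 30
python3 - <<'E'
from h import *
print(tool(),ctrl.get_state()["force"]); snap("wrist","w6")
E
```

```text
time: 8.4
tool_pos: [0.5038, -0.1611, 0.3283]
ee_rot: [0.009, 0.707, 0.009, -0.707]
force: [-1.2, 0.0, 0.7]
finger_gap: 0.548
(array([ 0.5037724 , -0.1610611 ,  0.32830454]), array([[ 1.10147829e-03,  2.59726156e-02, -9.99662048e-01],
       [-4.43557777e-04, -9.99662543e-01, -2.59731173e-02],
       [-9.99999295e-01,  4.72016700e-04, -1.08958623e-03]])) [-1.17101116  0.03022024  0.66525108]
```

View pics/w6.png

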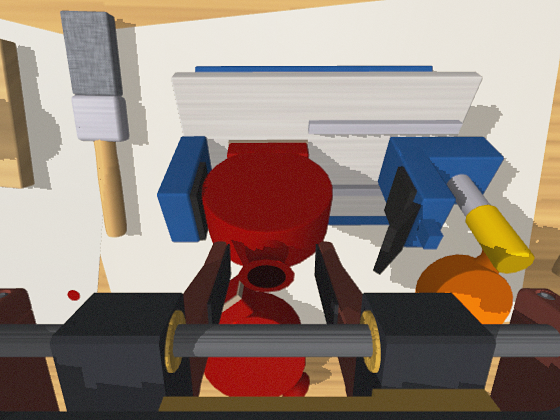

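```bash
python3 - <<'E'
from h import *
crop("w6",200,220,340,330,5.5,"c8")
E
```

```text
(no output)
```

View pics/c8.png

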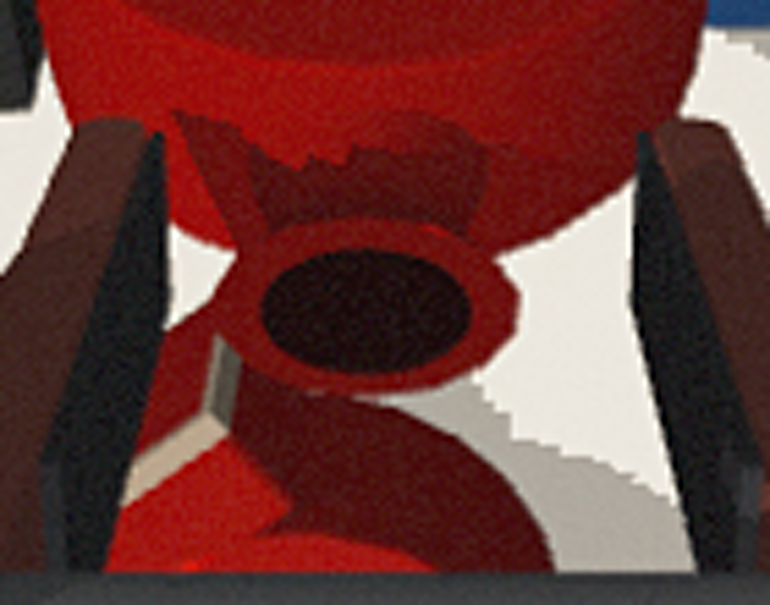

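```bash

python3 -m handwheel '[0.05,-0.15,0,0,0.1,0,0,0,0,0.1,0,0,0,0,-0.1,0,0,0,0,-0.3,0,0,0,0,-1,0,0,0,0,-1,0,0,0,0,-1,0,0,0,0,-1,0,0,0,0,-1]' 25
python3 - <<'E'
from h import *
s=ctrl.get_state();print(tool()[0],s["force"],s["finger_gap"]*88); snap("wrist","w7")
E
```

```text
time: 9.35
tool_pos: [0.5034, -0.1578, 0.3271]
ee_rot: [0.009, 0.707, 0.009, -0.707]
force: [-2.0, 1.1, 5.5]
finger_gap: 0.308
[ 0.50337823 -0.15784317  0.32708621] [-2.02179891  1.09801113  5.51019555] 27.103855062931128
```

View pics/w7.png

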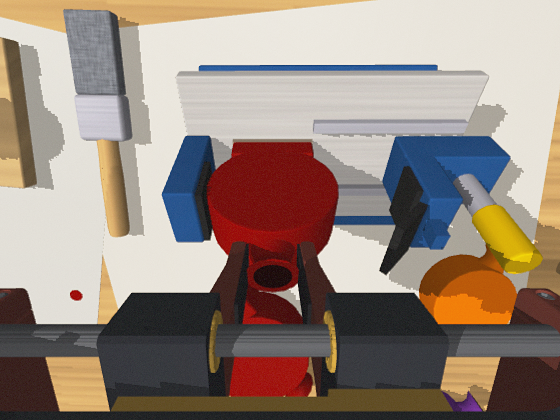

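Gripped, with a 27 mm opening. I'll lift slowly.

```bash

python3 -m handwheel '[-0.1,0,0,0,-1,-0.2,0,0,0,-1,-0.3,0,0,0,-1,-0.4,0,0,0,-1,-0.4,0,0,0,-1,-0.4,0,0,0,-1,-0.4,0,0,0,-1,0,0,0,0,-1]' 25
python3 - <<'E'
from h import *
s=ctrl.get_state();print(tool()[0],s["force"],s["finger_gap"]*88); snap("wrist","w8");snap("scene","s8");crop("s8",150,150,290,300,4,"c9")
E
```

```text
time: 10.2
tool_pos: [0.5038, -0.1581, 0.3721]
ee_rot: [0.01, 0.708, 0.009, -0.706]
force: [0.6, -0.7, -3.2]
finger_gap: 0.307
[ 0.50380617 -0.15806166  0.37214799] [ 0.5726106  -0.7379145  -3.19346104] 27.018685216875003
```

View pics/w8.png

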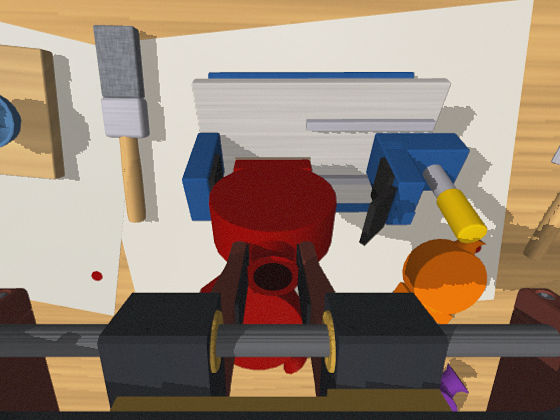

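View pics/c9.png

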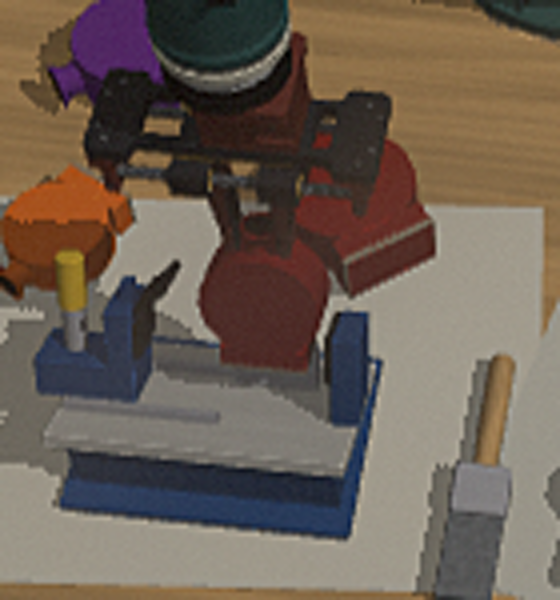

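The flask is held at 3.2 N (its weight) and keeps its lean. I'll lift further and go towards the board.

```bash

python3 -m handwheel '[-0.5,0,0,0,-1,-0.7,0,0,0,-1,-0.8,0,0,0,-1,-0.8,0,0,0,-1,-0.8,0,0,0,-1,-0.8,0,0,0,-1,-0.4,-0.2,0,0,-1,0,-0.5,0,0.3,-1,0,-0.8,0,0.3,-1,0,-1,0,0.3,-1,0,-1,0,0,-1,0,-1,0,0,-1,0,-1,0,0,-1,0,-1,0,0,-1,0,-1,0,0,-1,0,-1,0,0,-1,0,-0.8,0,0,-1,0,-0.5,0,0,-1,0,-0.2,0,0,-1,0,0,0,0,-1]' 25
python3 - <<'E'
from h import *
s=ctrl.get_state();print(tool(),s["force"],s["finger_gap"]*88); snap("wrist","w9");snap("scene","s9")
E
```

```text
time: 12.3
tool_pos: [0.5113, 0.0422, 0.4666]
ee_rot: [0.018, -0.707, 0.018, 0.707]
force: [-0.2, 0.3, -3.9]
finger_gap: 0.302
(array([0.51131178, 0.04217237, 0.46655563]), array([[-3.94442262e-04, -5.17772919e-02, -9.98658579e-01],
       [-7.95357371e-05, -9.98658651e-01,  5.17773271e-02],
       [-9.99999919e-01,  9.98522122e-05,  3.89795032e-04]])) [-0.19786297  0.28654628 -3.87974145] 26.564008423095068
```

View pics/w9.png

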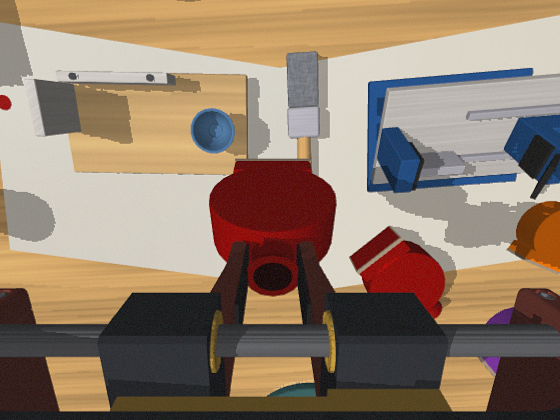

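View pics/s9.png

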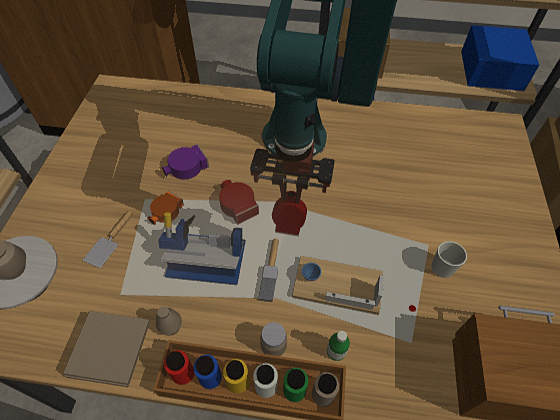

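```bash
python3 - <<'E'
from h import *
crop("w9",20,60,260,185,3.3,"c10")
P=cloud("w9")
# plate plane, flask lean
q=P[95:160,145:185].reshape(-1,3);print("plate z",np.nanmedian(q[:,2]))
q=P[180:225,235:310].reshape(-1,3);q=q[np.isfinite(q[:,0])]
u,s,vt=np.linalg.svd(q-q.mean(0));n=vt[2]*np.sign(vt[2][0]);print("flask face n",n,np.std((q-q.mean(0))@n),"tilt",np.degrees(np.arcsin(n[2])),"yaw",np.degrees(np.arctan2(n[1],n[0])), q.mean(0))
E
```

```text
plate z 0.018010104583454794
flask face n [ 0.96068203 -0.04837745  0.27340385] 0.00034753213739005756 tilt 15.86691683689894 yaw -2.88283149879843 [0.53819832 0.04108808 0.25597296]
```

View pics/c10.png

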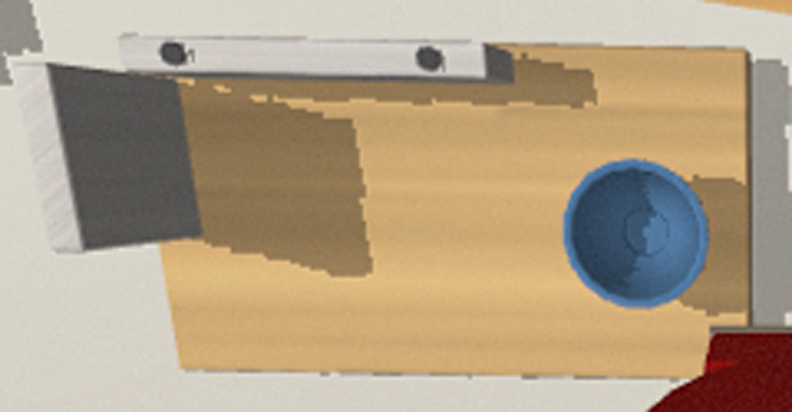

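```bash
python3 - <<'E'
from h import *
def r(c,z): return ray("w9",20+c[0]/3.3,60+c[1]/3.3,z)[:2]
def ln(n,a,b,z):
    A,B=r(a,z),r(b,z);d=A-B;print(n,A.round(4),B.round(4),"len",np.linalg.norm(d).round(4),"dir",np.degrees(np.arctan2(d[1],d[0])).round(2))
ln("near plate edge",(182,370),(700,378),.018)
ln("right plate edge",(749,48),(747,326),.018)
ln("far plate edge",(490,46),(745,50),.018)
ln("short base",(180,82),(202,238),.018)
ln("short top inner",(49,66),(84,249),.088)
ln("long top near",(128,72),(485,80),.052)
ln("long top far",(122,36),(487,43),.052)
P=cloud("w9")
# long top depth points: nearest edge by z threshold
E
```

```text
near plate edge [0.5238 0.3155] [0.5092 0.0984] len 0.2175 dir 86.14
right plate edge [0.6364 0.0681] [0.53  0.077] len 0.1068 dir -4.8
far plate edge [0.6423 0.1672] [0.6358 0.0697] len 0.0978 dir 86.2
short base [0.6357 0.2891] [0.5769 0.2944] len 0.059 dir -5.15
short top inner [0.6359 0.2891] [0.5783 0.2933] len 0.0578 dir -4.19
long top near [0.6367 0.2868] [0.6274 0.1604] len 0.1267 dir 85.83
long top far [0.6484 0.2859] [0.6395 0.1579] len 0.1284 dir 86.02
```

The plate top reads 0.018 m, as given. The jig dimensions match: 115 mm from plate edge to long stop and 220 mm to the short stop. Jig yaw is about −4.1° and the corner is near (0.637, 0.289). The flask's lean has already relaxed to 16°. I'll move to a spot short of the corner and come down partway.

```bash

python3 -m handwheel '[0,-0.4,-0.1,0.22,-1,0,-0.8,-0.2,0,-1,0,-1,-0.25,0,-1,0,-1,-0.25,0,-1,0,-1,-0.25,0,-1,0,-1,-0.25,0,-1,0,-1,-0.25,0,-1,0,-1,-0.25,0,-1,0,-1,-0.25,0,-1,0,-1,-0.25,0,-1,0,-0.7,-0.2,0,-1,0,-0.45,-0.2,0,-1,0,0,-0.15,0,-1,0,0,0,0,-1]' 25
python3 -m handwheel '[0.4,0,0,0,-1,0.8,0,0,0,-1,0.8,0,0,0,-1,0.8,0,0,0,-1,0.8,0,0,0,-1,0.8,0,0,0,-1,0.8,0,0,0,-1,0.8,0,0,0,-1,0.4,0,0,0,-1,0.1,0,0,0,-1,0,0,0,0,-1]' 25
python3 - <<'E'
from h import *
s=ctrl.get_state();print(tool(),s["force"],s["finger_gap"]*88); snap("wrist","w10");snap("scene","s10")
crop("s10",270,220,420,320,5,"c11")
E
```

```text
time: 13.8
tool_pos: [0.5833, 0.244, 0.4665]
ee_rot: [0.025, -0.707, 0.026, 0.707]
force: [-0.0, -0.4, -3.7]
finger_gap: 0.308
time: 14.9
tool_pos: [0.5829, 0.2441, 0.3367]
ee_rot: [0.025, -0.707, 0.025, 0.707]
force: [0.8, 0.5, -3.5]
finger_gap: 0.303
(array([0.58293316, 0.24410378, 0.33669353]), array([[-2.09784005e-04, -7.19334284e-02, -9.97409413e-01],
       [-1.29547315e-05, -9.97409435e-01,  7.19334327e-02],
       [-9.99999978e-01,  2.80116548e-05,  2.08308668e-04]])) [ 0.76907024  0.54649456 -3.51124688] 26.64981063488633
```

View pics/w10.png

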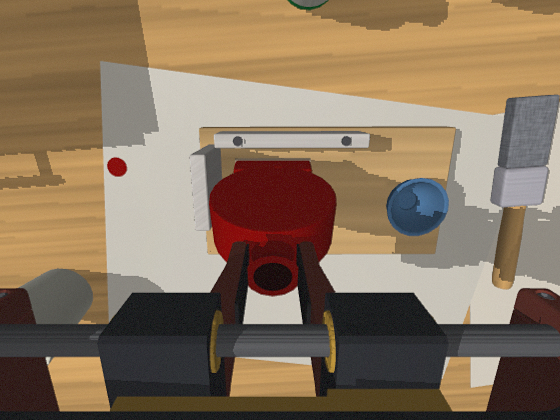

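View pics/c11.png

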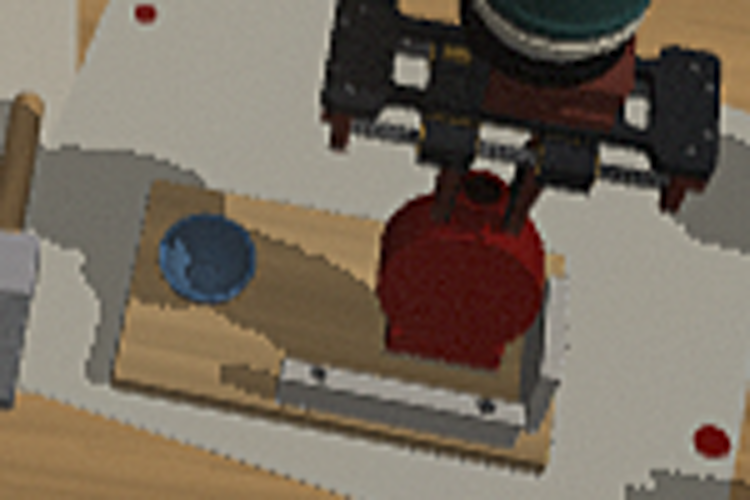

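```bash
python3 - <<'E'
from h import *
crop("w10",180,115,390,265,3.8,"c12")
P=cloud("w10")
q=P[180:225,235:310].reshape(-1,3);q=q[np.isfinite(q[:,0])]
u,s,vt=np.linalg.svd(q-q.mean(0));n=vt[2]*np.sign(vt[2][0]);print("n",n,"tilt",np.degrees(np.arcsin(n[2])),"yaw",np.degrees(np.arctan2(n[1],n[0])), q.mean(0))
E
```

```text
n [ 0.95846419 -0.06739974  0.27713475] tilt 16.089272102624985 yaw -4.022449911283566 [0.60990803 0.2425017  0.12631666]
```

View pics/c12.png

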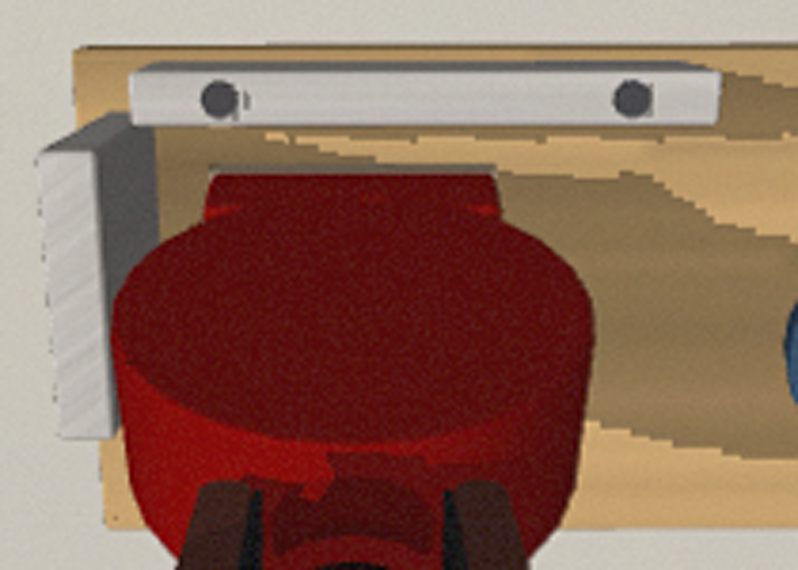

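```bash
python3 - <<'E'
from h import *
def r(c,z): return ray("w10",180+c[0]/3.8,115+c[1]/3.8,z)
for n,c,z in [("L1",(133,125),.052),("L2",(720,123),.052),("S far",(95,152),.088),("S near",(113,437),.088),("plate near",(105,528),.018),("plate near2",(780,528),.018),("footL",(210,172),.0647),("footR",(497,172),.0647)]: print(n,r(c,z).round(4))
for c in [(215,185),(350,180),(490,185),(350,168)]: print(c,np.round(pix("w10",180+c[0]/3.8,115+c[1]/3.8),4))
n=np.array([.9585,-.0674,.2771]);m=np.array([.6099,.2425,.1263])
for z in (.150,.155,.1604,.165): print(z,n@(m-np.array([.5829,.2441,z])))
E
```

```text
L1 [0.6377 0.2884 0.052 ]
L2 [0.6289 0.1596 0.052 ]
S far [0.637  0.2895 0.088 ]
S near [0.5786 0.2937 0.088 ]
plate near [0.5252 0.3165 0.018 ]
plate near2 [0.5119 0.1307 0.018 ]
footL [0.6281 0.2709 0.0647]
footR [0.6237 0.2103 0.0647]
(215, 185) [0.6269 0.2689 0.0749]
(350, 180) [0.6254 0.2414 0.0717]
(490, 185) [0.6227 0.2128 0.0739]
(350, 168) [0.6272 0.2413 0.0669]
0.15 0.019420070000000025
0.155 0.018034570000000024
0.1604 0.01653823000000003
0.165 0.015263570000000021
```

The corner measures (0.638, 0.289), consistent with the first view. The lean is 16°. I'll lower to about 3 mm above the plate and nudge the foot's leading edge against the long stop, so the flask pivots upright in the fingers.

```bash

python3 -m handwheel '[0.5,0,0,0,-1,0.6,0,0,0,-1,0.4,0,0,0,-1,0.15,0,0,0,-1,0,0,0,0,-1]' 22
python3 -m handwheel '[0,0,-0.15,0,-1,0,0,-0.15,0,-1,0,0,-0.15,0,-1,0,0,-0.15,0,-1,0,0,-0.1,0,-1,0,0,-0.1,0,-1,0,0,-0.1,0,-1,0,0,-0.1,0,-1,0,0,0,0,-1]' 22
python3 - <<'E'
from h import *
s=ctrl.get_state();print(tool()[0],s["force"],s["finger_gap"]*88); snap("wrist","w11");crop("w11",180,115,390,265,3.8,"c13")
P=cloud("w11")
q=P[180:215,240:305].reshape(-1,3);q=q[np.isfinite(q[:,0])]
u,s,vt=np.linalg.svd(q-q.mean(0));n=vt[2]*np.sign(vt[2][0]);print("n",n,np.std((q-q.mean(0))@n),"tilt",np.degrees(np.arcsin(n[2])),"yaw",np.degrees(np.arctan2(n[1],n[0])), q.mean(0))
E
```

```text
time: 15.5
tool_pos: [0.5826, 0.2443, 0.3026]
ee_rot: [0.025, -0.706, 0.026, 0.707]
force: [0.3, 0.8, -4.5]
finger_gap: 0.307
time: 16.4
tool_pos: [0.6031, 0.2429, 0.3037]
ee_rot: [-0.025, 0.707, -0.025, -0.707]
force: [-0.8, -0.2, -3.7]
finger_gap: 0.308
[0.60309619 0.24291893 0.30368618] [-0.79672748 -0.21404917 -3.71549765] 27.1012174555147
n [ 0.98542456 -0.06908654  0.15545253] 0.0006825736892101938 tilt 8.94304236405367 yaw -4.010353603830157 [0.62737305 0.24158141 0.07198224]
```

View pics/c13.png

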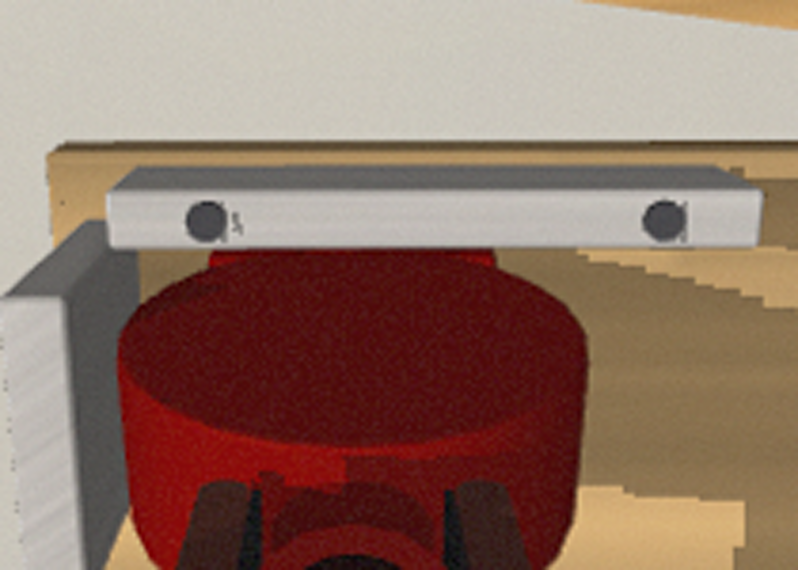

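The flask pivots as planned and the tilt is now 8.9°. I'll continue the push and close most of the gap to the short stop.

```bash

python3 -m handwheel '[0,-0.1,-0.1,0,-1,0,-0.1,-0.1,0,-1,0,-0.05,-0.1,0,-1,0,0,-0.1,0,-1,0,0,-0.1,0,-1,0,0,-0.1,0,-1,0,0,0,0,-1]' 22
cat > m.py <<'E'
import sys
from h import *
t=sys.argv[1]
s=ctrl.get_state();print(tool()[0],s["force"],s["finger_gap"]*88); snap("wrist",t);crop(t,180,115,390,265,3.8,t+"c")
P=cloud(t)
q=P[int(sys.argv[2]):int(sys.argv[3]),240:305].reshape(-1,3);q=q[np.isfinite(q[:,0])]
u,s,vt=np.linalg.svd(q-q.mean(0));n=vt[2]*np.sign(vt[2][0]);print("n",n,np.std((q-q.mean(0))@n),"tilt",np.degrees(np.arcsin(n[2])),"yaw",np.degrees(np.arctan2(n[1],n[0])), q.mean(0))
E
python3 m.py w12 190 220
```

```text
time: 17.15
tool_pos: [0.6155, 0.247, 0.3037]
ee_rot: [-0.026, 0.707, -0.025, -0.707]
force: [-0.9, 0.0, -4.0]
finger_gap: 0.311
[0.61550715 0.24702569 0.30370557] [-0.86441896  0.0306028  -4.04325983] 27.356254701300642
n [ 0.993037   -0.07174625  0.09343445] 0.0014401777048163036 tilt 5.361219621499037 yaw -4.132400809529993 [0.63351177 0.24616987 0.06965051]
```

View pics/w12c.png

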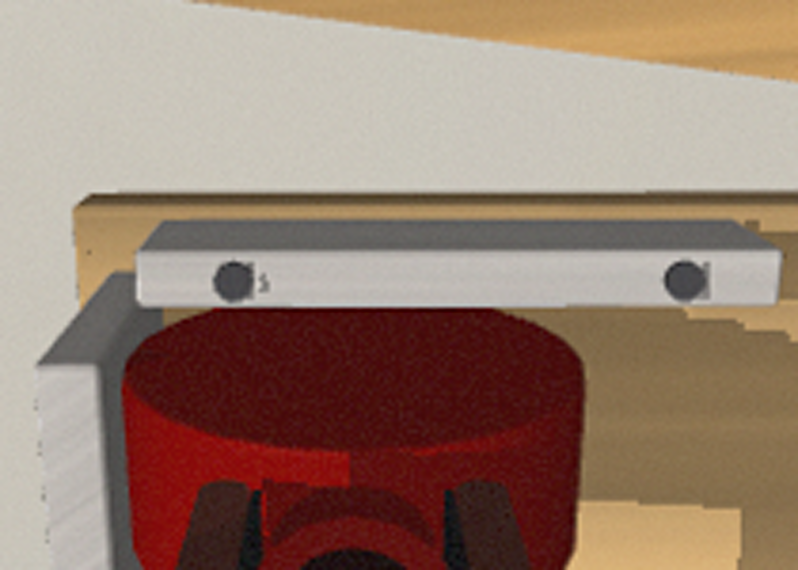

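```bash
python3 - <<'E'
from h import *
P=cloud("w12")
for a,b in [(199,222),(200,228),(203,230)]:
    q=P[a:b,245:300].reshape(-1,3);q=q[np.isfinite(q[:,0])]
    u,s,vt=np.linalg.svd(q-q.mean(0));n=vt[2]*np.sign(vt[2][0]);print(np.std((q-q.mean(0))@n),"tilt",np.degrees(np.arcsin(n[2])),q.mean(0))
def r(c,z): return ray("w12",180+c[0]/3.8,115+c[1]/3.8,z)
for n,c,z in [("L1",(138,305),.052),("L2",(778,303),.052),("S",(99,365),.088),("S near",(112,568),.088)]: print(n,r(c,z).round(4))
# neck rim
E
```

```text
0.00022496163726155624 tilt 2.0810307996255446 [0.63238595 0.24624563 0.07922238]
0.00023160291495013985 tilt 2.084993682740522 [0.63215142 0.24627656 0.08564902]
0.0002342576170981108 tilt 2.0988613662962603 [0.63197371 0.24628162 0.0903638 ]
L1 [0.6381 0.2887 0.052 ]
L2 [0.6293 0.16   0.052 ]
S [0.6373 0.2893 0.088 ]
S near [0.5983 0.2922 0.088 ]
```

The tilt fitted on clean rows is 2.1°. A small final push, then lower.

```bash

python3 -m handwheel '[0,-0.06,-0.08,0,-1,0,0,-0.08,0,-1,0,0,0,0,-1,0.08,0,0,0,-1,0.07,0,0,0,-1,0,0,0,0,-1,0,0,0,0,-1]' 22
python3 m.py w13 204 230
```

```text
time: 17.9
tool_pos: [0.6184, 0.2481, 0.3005]
ee_rot: [0.025, -0.707, 0.025, 0.707]
force: [-0.9, 0.7, -4.9]
finger_gap: 0.31
[0.61838252 0.24807137 0.30047831] [-0.89875182  0.68940264 -4.91841961] 27.32387239892769
n [ 0.99743302 -0.07048998  0.01259114] 0.0002175445904034258 tilt 0.7214385209257174 yaw -4.0424515408696164 [0.63368608 0.24726345 0.08530908]
```

View pics/w13c.png

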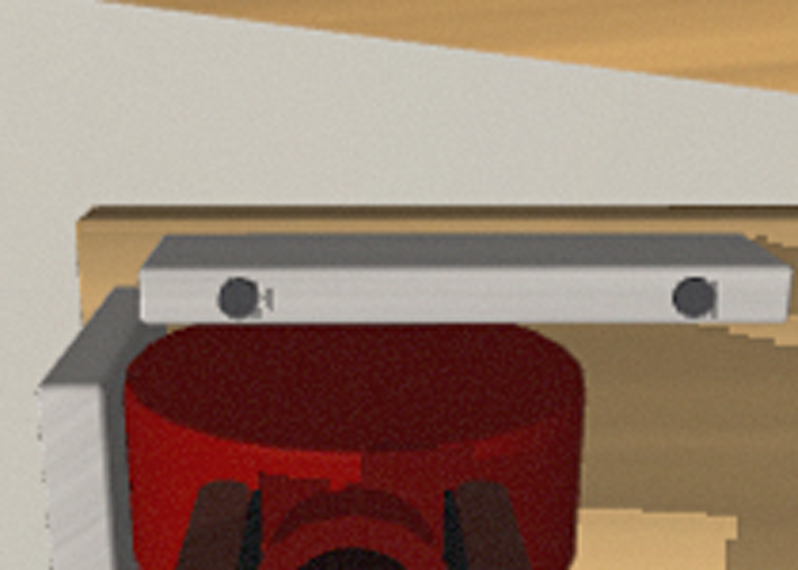

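```bash
python3 - <<'E'
from h import *
def r(c,z): return ray("w13",180+c[0]/3.8,115+c[1]/3.8,z)
for n,c,z in [("L1",(140,323),.052),("L2",(790,321),.052),("S",(99,384),.088),("S near",(112,568),.088),("rimL",(127,385),.0745),("rimR",(583,380),.0745)]: print(n,r(c,z).round(4))
E
```

```text
L1 [0.638 0.289 0.052]
L2 [0.6291 0.1595 0.052 ]
S [0.6377 0.29   0.088 ]
S near [0.6027 0.2924 0.088 ]
rimL [0.6326 0.2882 0.0745]
rimR [0.6276 0.205  0.0745]
```

```bash

python3 -m handwheel '[0,-0.05,0,0,-1,0,0,0,0,-1]' 22
python3 -m handwheel '[0,-0.04,-0.03,0,-1,0,0,0,0,-1]' 22
python3 -m handwheel '[0.05,0,0,0,-1,0,0,0,0,-1,0,0,0,0,-1]' 22
```

```text
time: 18.15
tool_pos: [0.6186, 0.2491, 0.3007]
ee_rot: [0.025, -0.707, 0.025, 0.707]
force: [-1.4, 0.6, -4.1]
finger_gap: 0.309
time: 18.35
tool_pos: [0.619, 0.2494, 0.3007]
ee_rot: [0.025, -0.706, 0.026, 0.707]
force: [-2.2, -4.0, -3.9]
finger_gap: 0.312
time: 18.65
tool_pos: [0.6194, 0.2494, 0.3002]
ee_rot: [-0.025, 0.707, -0.026, -0.706]
force: [-2.6, -5.4, 0.5]
finger_gap: 0.314
```

The short stop is touched (−5 N in y), the long stop is touched, and the plate now carries the weight. One look before releasing.

```bash

python3 -m handwheel '[0.03,0.01,0.01,0,-1,0,0,0,0,-1,0,0,0,0,-1]' 22
python3 m.py w14 206 230
python3 - <<'E'
from h import *
snap("scene","s14");crop("s14",270,220,420,320,5,"c14")
E
```

```text
time: 18.95
tool_pos: [0.6194, 0.2493, 0.3]
ee_rot: [-0.025, 0.707, -0.025, -0.706]
force: [-2.7, -4.7, 2.9]
finger_gap: 0.308
[0.61940598 0.24928516 0.30004071] [-2.74483749 -4.69750144  2.93011824] 27.11460943491474
n [ 0.99764489 -0.06855912  0.00208041] 0.00021741275318306528 tilt 0.11919898891481398 yaw -3.931240639032464 [0.6344757  0.24850413 0.08516976]
```

View pics/c14.png

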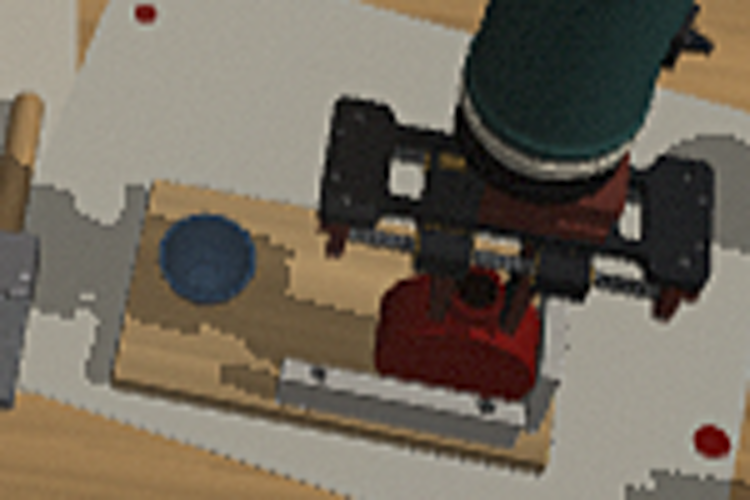

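View pics/w14c.png

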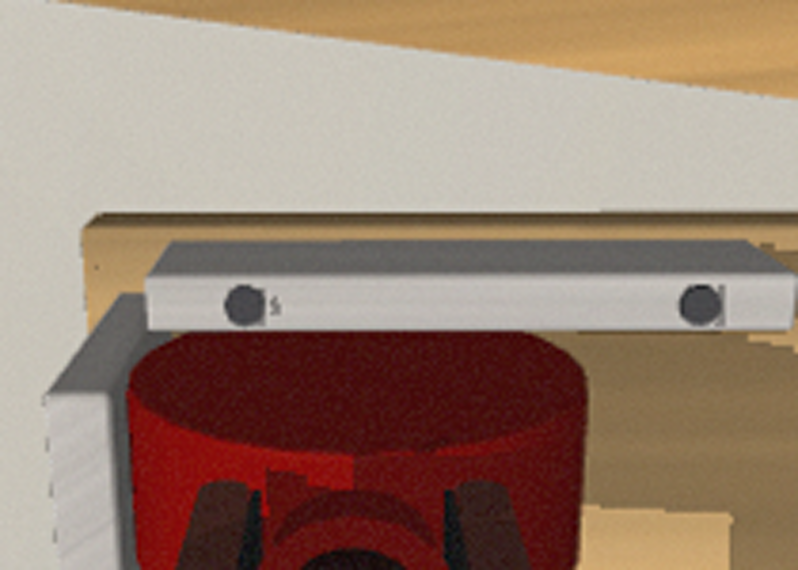

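Tilt is 0.1°, with the face flush on the long stop and the rim at the short stop. I'll release and retreat straight up.

```bash

python3 -m handwheel '[0,0.03,0,0,-1,0,0,0,0,-1,0,0,0,0,-0.25,0,0,0,0,-0.1,0,0,0,0,0,0,0,0,0,0]' 5
python3 -m handwheel '[-0.2,0,0,0,0,-0.5,0,0,0,0,-1,0,0,0,0,-1,0,0,0,0,-1,0,0,0,0,-1,0,0,0,0,-1,0,0,0,0,0,0,0,0,0]'
python3 m.py w15 190 205
python3 - <<'E'
from h import *
snap("scene","s15")
E
```

```text
time: 19.65
tool_pos: [0.619, 0.2493, 0.2991]
ee_rot: [-0.026, 0.707, -0.025, -0.707]
force: [0.4, 0.6, 0.2]
finger_gap: 0.501
time: 20.45
tool_pos: [0.6199, 0.2493, 0.4173]
ee_rot: [-0.026, 0.709, -0.024, -0.704]
force: [-0.3, 0.3, 0.1]
finger_gap: 0.501
[0.61989362 0.24933522 0.41727738] [-0.30082707  0.29943745  0.09893164] 44.11162407101205
n [ 0.9823385  -0.05590107 -0.17856693] 0.003991758789914683 tilt -10.286298438381435 yaw -3.256967960934351 [0.62531807 0.25034987 0.11289997]
```

View pics/w15.png

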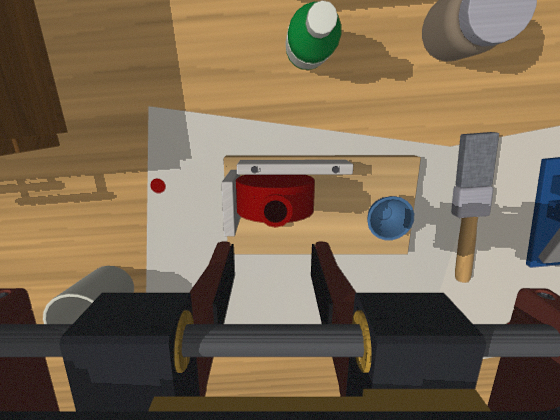

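View pics/s15.png

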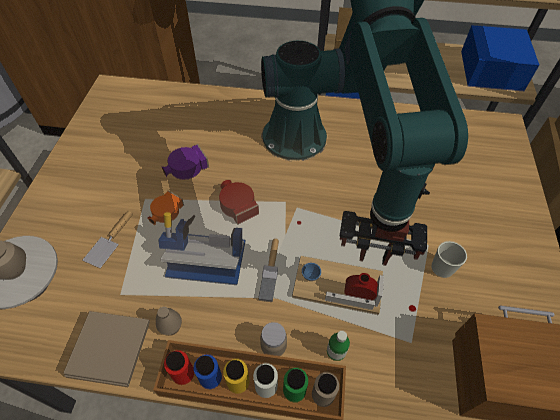

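```bash
python3 - <<'E'
from h import *
crop("w15",210,140,370,260,5,"c16")
P=cloud("w15")
q=P[179:188,255:296].reshape(-1,3);q=q[np.isfinite(q[:,0])]
u,s,vt=np.linalg.svd(q-q.mean(0));n=vt[2]*np.sign(vt[2][0]);print(np.std((q-q.mean(0))@n),"tilt",np.degrees(np.arcsin(n[2])),"yaw",np.degrees(np.arctan2(n[1],n[0])),q.mean(0),q[:,2].min(),q[:,2].max())
E
```

```text
0.0001997061849242944 tilt 0.13131545259292318 yaw -4.011729691181745 [0.6344478  0.24668796 0.09445033] 0.07421752278931308 0.11344607567646466
```

View pics/c16.png

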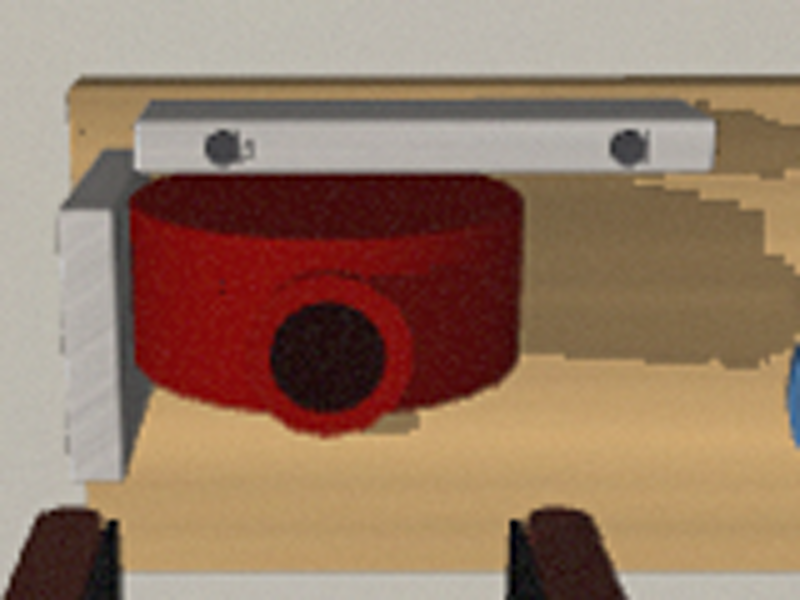

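```bash
python3 - <<'E'
from h import *
def r(c,z): return ray("w15",210+c[0]/5,140+c[1]/5,z)
ey=np.array([.0703,.9975])
for n,c,z in [("rimL",(130,205),.073),("rimR",(523,205),.073),("S far",(114,209),.088),("S near",(124,478),.088),("neck",(329,355),.130),("L1",(136,171),.052)]: p=r(c,z);print(n,p.round(4),(p[:2]-[.638,.2893])@ey)
E
python3 - <<'E'
from h import *
ctrl.hand_in()
E
```

```text
rimL [0.6346 0.2879 0.073 ] -0.0016051278045336695
rimR [0.6287 0.205  0.073 ] -0.08474390559138247
S far [0.6371 0.2892 0.088 ] -0.0001712025234893517
S near [0.5788 0.2934 0.088 ] -6.567915384602127e-05
neck [0.6167 0.2474 0.13  ] -0.0433328044203048
L1 [0.6378 0.2887 0.052 ] -0.0006621606721694193
the job is handed in; nothing more can be done
```

I slid the jaw open with the flask still in the vise. Then I lifted the flask by its neck and carried it to the board. There I pivoted it upright against the long stop, fitted it into the corner, released it and handed in at about 20.5 s. `ctrl.hand_in()` gives no verdict, so these are my own checks.

| Check | Measured | Limit |
|---|---|---|
| Jaw travel | about 43 mm, up to its stop | more than 35 mm |
| Tilt | 0.13° | 0.06 rad (3.4°) |
| Yaw, flask vs. board | −4.0° vs. about −4.0° | 0.07 rad (4°) |
| Gap to long stop | about 0.7 mm | 3.5 mm |
| Gap to short stop | about 1.3–1.6 mm | 3.5 mm |

- **Disagreement:** about 5 N showed that the round edge touched the short stop before release. The images afterwards show a gap of 1.3–1.6 mm, which is within the 2 mm camera calibration error or a slight easing when the fingers opened.
- **Misleading fit:** one automatic tilt fit after release read −10°, because it took in points off the flat face. Refitted on clean face pixels, it gave the 0.13°.
- **Bystanders:** nothing else looked moved in the last pictures, but I did not measure the bystanders' positions. The gripper ended about 120 mm above its release height, touching nothing.

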